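# Seat the sample puck in the probe stage and clip it

## Robot

A 6-joint arm with a two-finger parallel gripper is mounted at the origin on the work surface. World frame = base frame: x ahead of the robot, y to its left, z up, the work surface at z = 0. Lengths are in m, angles in rad, forces in N, time in s.
With the tool pointing down it reaches from about 0.25 to 0.725 m from the base axis. Payload 4 kg.
Tool frame: the origin (TCP) lies at the very end of the fingers, on their centre line; the grasp point (between the pads) lies 19 mm behind it; z points along the fingers, y is the line along which they close (so a half turn about z gives the same grasp; the last joint's range is limited). The gripper opens to 85 mm and grips with 20 to 120 N. Pads are 22 mm wide; open, the fingers measure 114 mm over their backs; the gripper's body (76 mm by 85 mm) begins 54 mm behind the grasp point. The pads swing forward as they close: fully open they stand 13 mm farther back than shut.
Start: joints at [1.123, 0.241, 0.005, 1.335, 0, 1.571], TCP at [0.216, 0.451, 0.231] pointing down, gripper open.
Joint ranges: [-2.72, 2.72], [-1.05, 1.87], [-1.09, 1.28], [-1.99, 2.15], [-1.42, 1.44], [-3.14, 3.14]. Speed limits (rad/s): [2.79, 2.79, 3.14, 3.14, 3.14, 3.14].

## Interface

Orientations are given as a unit quaternion [x, y, z, w].
In Python, from workcell import bot, vision, workorder, boxes_of gives the robot as it stands.
- The arm moves only by the tool send_rows, never from a script. Its argument "motion" is text: rows parted by semicolons, each of 5 numbers parted by spaces: the closure, from -1 (fully open) to 1 (shut), so that 0 is half open, then the shift along the tool's x, y, z in cm, then the turn about the tool's z in rad. In form: claw x y z twist; .... A call has 1 to 5 rows; each row is the pose to reach, as a shift and turn from the pose commanded when the call began, along the tool's axes at that moment; what a row does not reach only later rows make up. A row lasts 1/10 s, in which the tool goes at most 50 mm and 8.59 degrees, less where a joint would pass 70% of its speed; a pose out of reach is approached as far as the arm can. A call with a gripper value outside its range is refused whole. The fingers move at their own pace and stop on an object; the grip force is fixed at half the most. Time passes only in rows, so rows that repeat a pose let the fingers close. It gives the time, the measured TCP pose, the force, the opening and the grip force at its end, in the units of the state.
- bot.get_obs(): the state, without advancing time (a new reading comes with each control period).
- vision.camera(name): name is "scene" or "top" or "wrist"; returns the picture (384x512x3 uint8, red, green, blue); there is no depth.
- vision.camera_model(name): a dict with "fov_y" (degrees; the focal length in pixels is half the picture's height over the tangent of half this angle, whatever the lens; pixels are square), "cx", "cy" (the principal point, pixels), "world_from_camera" (4x4, takes a point from camera to world coordinates); the wrist camera has in their place "hand_eye" (4x4, takes a point from camera to tool coordinates, whose origin is the TCP and whose axes are the flange's). Camera axes: x right, y down, z forward; pixel columns grow to the right and rows downward; lengths in m; the calibration is good to about 2 mm. A picture is of the moment at which its call begins: read the wrist's pose just before it. camera_model takes no time and is no camera call.
- workorder.job_done(): hands the job in; it is judged then, once.
Trained networks look in the newest picture that a camera, given by its name, has taken for a name from the list of things; names that differ only in an ending like _2 or _b are one class to them, and where a whole thing is asked for, a point or a joint stands for the part that bears it (a point fixed in the world has none). Each returns a list of dicts, best first, with "conf" (0 to 1); they miss things now and then, are a little off and sometimes report something else, mostly with a low value. They report only what shows in the picture. A call takes as long as a camera call. They do not tell look-alikes from the thing itself.
- boxes_of(camera, target): "rect" ([centre column, centre row, width, height] in pixels, round what is visible of it).
The state is a dict: "clock": time; "joint_pos": joint angles; "joint_vel": joint speeds; "tau": joint torques, N m; "eef_pos": TCP position; "tool_rot": TCP orientation; "ft_force": force on the tool from outside, world axes, zero at the start; "ft_torque": the same for the moment, N m; "grip_width": finger opening in m; "grasp_force": force on a finger pad.
Only numpy, scipy, OpenCV 4.12 (cv2) and the standard library are available. Lean on these libraries where they do the work, as an engineer would, in place of code of your own. Each camera call takes 0.05 s, during which the arm holds its last target. There are 200 camera calls.

## Task

Push the loose copper sample puck across the top plate of the probe stage until it drops into the round recess and lies flat in it, then push the small swing clip round to its stop so that its bar lies over the puck. Only push and press with the fingers: the puck must not be picked up or lifted off the plate, and the things standing around are left where they are.

Things in the scene. Friction and masses are not known exactly. Their poses are not given: they have to be found in the camera images.
- stage: Fixed probe stage. Origin at the centre of its underside on the work surface, z up, x and y along the plate's edges. Flat aluminium top plate 240 (x) x 200 (y) mm, upper face 45 mm above the work surface. Recess at stage x 0, y 0; clip pivot at x 0, y +55 mm. Fixed positioner on the plate at x +95, y -75, 34 mm square, 52 mm tall. Two pump bellows, below plate level, at x -30, y to +-168.
- recess (a point): Centre of the mouth of the round recess, level with the plate's upper face, axes as the stage's. The recess is 48 mm in diameter, 6 mm deep, flat-bottomed with a dark floor, its edge chamfered by about 1 mm; no raised rim.
- puck: Loose copper disc, 44 mm in diameter, 8 mm thick, edges chamfered 1 mm, about 0.1 kg; origin at the centre of its underside, z up along its axis. Starts flat on the plate on the stage's -x side of the recess (centre at x -85 to -52, y -50 to +30 mm). Seated, its underside is 6 mm below the plate's upper face and its top 2 mm above that face.
- clip (a joint): Swing clip's angle (rad), counter-clockwise from above. 0 = its stop, bar pointing from the pivot at the recess centre (stage -y); 1.57 = bar along stage +x. Range 0 to 2.0; starts open, 1.0 to 1.8. No spring: stays where left; about 1.3 N at its pin moves it. Dark steel bar 11 mm wide, reaching 45 mm from the pivot, 4 to 12 mm above the plate: clears a seated puck, not one lying on the plate.
- clip_pivot (a point): The clip's vertical pivot axis at the level of the plate's upper face, axes as the stage's. The hub round it is 16 mm in diameter and, with its cap, 20 mm high.
- clip_pin (a point): Top centre of the upright steel pin on the clip's bar, 39 mm from the pivot axis: 8 mm in diameter, standing from the bar up to 32 mm above the plate's upper face. A fingertip pushes it.
- standoff: Bystander: loose steel post 14 mm in diameter, 30 mm tall, standing on the plate at its far (+x) edge; origin at the centre of its underside.
- thumbnut: Bystander: loose brass thumb nut 18 mm in diameter, 14 mm tall, on the plate on the -y side of the recess; origin at the centre of its underside.
- vial: Bystander: loose small amber glass jar with white cap, 18 mm in diameter, 36 mm tall, on the plate between recess and positioner; origin at the centre of its underside.
- driver: Bystander: screwdriver, 170 mm long, lying on the work surface left of the stage; origin under its middle.
- dish: Bystander: white ceramic dish 90 mm wide, 20 mm tall, on the work surface left of the stage; origin at the centre of its underside.
- post: Bystander: steel optics post 25 mm in diameter, 75 mm tall, standing on the work surface right of the stage; origin at the centre of its underside.
- lenscap: Bystander: black plastic cap 64 mm in diameter, 14 mm tall, on the work surface right of the stage; origin at the centre of its underside.
Not all that is in view belongs to the job. Several things have the shape of the puck; the one meant has the colours described above.

How it is judged:
By the outcome, as a careful person would: the job done as asked, in the order asked, and still so for the second after the job is handed in, with the robot touching nothing.
It also fails if it takes over 61 s, if anything falls off the work surface, if the arm or the gripper's body presses on something with over 40 N, if the wrist force passes 120 N, or if a joint passes its speed limit or range.

## Working session

There is one attempt and no reset: what is moved stays moved. The work goes in short steps, Python scripts to look and compute and a tool call to move; the robot and the scene stay as the last step left them, time stands still between calls to the robot, and variables do not carry over. Pictures are saved under pics/ and viewed, at most 10 in all, crops included, and the job is handed in when it is done.

Besides the shell and the picture viewer there is one more tool, called after "Emit:" by a JSON object that holds its "fn" and its "kwargs". send_rows: Moves the arm, as the interface text tells. Its arguments: {"type":"object","properties":{"motion":{"type":"string"}},"required":["motion"]}

```bash
mkdir -p pics; ls; python3 - <<'E'
from workcell import bot, vision, workorder, boxes_of
import cv2, numpy as np
o=bot.get_obs(); print({k:np.round(v,3) for k,v in o.items()})
for c in ("top","scene"):
    im=vision.camera(c); cv2.imwrite(f"pics/{c}0.png",im[:,:,::-1])
    m=vision.camera_model(c); print(c,m["fov_y"],m["cx"],m["cy"],np.round(m["world_from_camera"],3).tolist())
    for t in ("stage","puck","clip","clip_pin","vial","thumbnut","standoff"):
        print(t,[(np.round(d["rect"],1).tolist(),round(d["conf"],2)) for d in boxes_of(c,t)[:3]])
print(vision.camera_model("wrist"))
E
```

```text
pics
{'clock': np.float64(0.0), 'joint_pos': array([1.123, 0.241, 0.004, 1.335, 0.   , 1.571]), 'joint_vel': array([ 0.   , -0.001,  0.   , -0.001, -0.001,  0.001]), 'tau': array([-2.0000e-03, -3.7232e+01,  2.5241e+01,  1.7000e-02,  0.0000e+00,
        0.0000e+00]), 'eef_pos': array([0.216, 0.45 , 0.23 ]), 'tool_rot': array([ 0.222,  0.975, -0.001, -0.   ]), 'ft_force': array([0.367, 0.177, 0.354]), 'ft_torque': array([-0.031, -0.058, -0.026]), 'grasp_force': np.float64(0.0), 'grip_width': np.float64(0.086)}
top 55.83406934404393 259.47054185819087 199.6093473255321 [[0.022, -0.991, 0.13, 0.41], [-1.0, -0.023, -0.008, -0.017], [0.011, -0.13, -0.992, 0.921], [0.0, 0.0, 0.0, 1.0]]
stage [([285.0, 197.8, 128.7, 130.3], 0.74)]
puck [([285.1, 223.6, 18.1, 16.4], 0.75), ([301.9, 285.7, 23.6, 17.8], 0.7), ([384.4, 236.1, 17.1, 19.0], 0.65)]
clip [([271.4, 174.8, 8.5, 18.3], 0.46)]
clip_pin [([273.4, 175.5, 10.9, 24.0], 0.58)]
vial [([192.4, 195.1, 64.3, 14.4], 0.43)]
thumbnut [([317.7, 206.1, 8.4, 9.9], 0.47)]
standoff [([232.2, 147.0, 38.5, 32.4], 0.26)]
scene 48.54839396178939 255.1671741
[... 153 characters left out ...]
7.9, 240.0, 161.2, 126.7], 0.69)]
puck [([104.4, 271.4, 22.8, 17.6], 0.85), ([157.3, 186.9, 18.5, 16.9], 0.78), ([209.7, 195.9, 18.4, 14.3], 0.61)]
clip [([260.1, 220.9, 9.9, 27.0], 0.48)]
clip_pin []
vial [([211.1, 241.0, 10.1, 15.4], 0.66)]
thumbnut []
standoff []
{'fov_y': 64.04577188261838, 'cx': 255.66307592341568, 'cy': 182.7408829056641, 'hand_eye': array([[ 1.89884194e-05, -9.62782662e-01, -2.70276793e-01,
         6.79611992e-02],
       [ 9.99999023e-01,  3.95975690e-04, -1.34029313e-03,
        -6.54209610e-04],
       [ 1.39743402e-03, -2.70276503e-01,  9.62781730e-01,
        -1.42380275e-01],
       [ 0.00000000e+00,  0.00000000e+00,  0.00000000e+00,
         1.00000000e+00]])}
```

```bash
python3 - <<'E'
import cv2
im=cv2.imread("pics/top0.png"); cv2.imwrite("pics/top0c.png",cv2.resize(im[110:310,190:420],None,fx=3,fy=3,interpolation=cv2.INTER_CUBIC)[:600])
E
```

```text
(no output)
```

View pics/top0c.png

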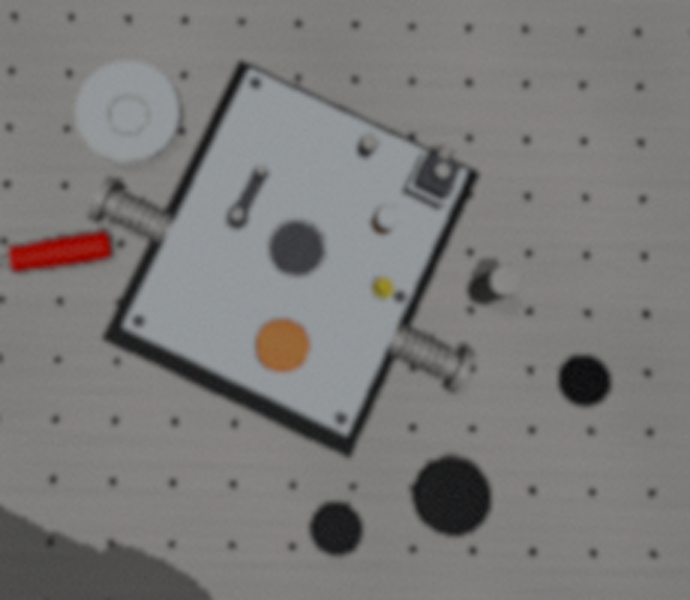

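The picture shows the stage at about -25° yaw. In crop pixels (full image = 190 + u/3, 110 + v/3):

| Thing | Crop position |
|---|---|
| Recess | (297,248) |
| Copper puck | (282,345) |
| Clip pivot | (237,217) |
| Clip pin | (261,172) |
| Thumb nut | (383,287) |
| Vial | (385,218) |
| Standoff | (368,145) |

Next I'll compute their world positions.

```bash
cat > h.py <<'E'
import numpy as np, cv2
from workcell import bot, vision, boxes_of
from scipy.spatial.transform import Rotation as R
def wfc(cam,obs=None):
    m=vision.camera_model(cam)
    if cam!="wrist": return m,np.array(m["world_from_camera"])
    T=np.eye(4); T[:3,:3]=R.from_quat(obs["tool_rot"]).as_matrix(); T[:3,3]=obs["eef_pos"]
    return m,T@np.array(m["hand_eye"])
def world(cam,uv,z,obs=None):
    m,T=wfc(cam,obs); f=192/np.tan(np.radians(m["fov_y"]/2))
    d=T[:3,:3]@np.array([(uv[0]-m["cx"])/f,(uv[1]-m["cy"])/f,1]); return T[:3,3]+d*(z-T[2,3])/d[2]
def pix(cam,p,obs=None):
    m,T=wfc(cam,obs); f=192/np.tan(np.radians(m["fov_y"]/2)); q=T[:3,:3].T@(np.array(p)-T[:3,3])
    return np.array([m["cx"],m["cy"]])+f*q[:2]/q[2]
def blob(mask,near):
    n,l,s,c=cv2.connectedComponentsWithStats(mask.astype(np.uint8))
    i=min([i for i in range(1,n) if s[i,4]>30],key=lambda i:np.hypot(*(c[i]-near))); return c[i],s[i,4]
E
python3 - <<'E'
from h import *
im=cv2.imread("pics/top0.png").astype(int); b,g,r=im[...,0],im[...,1],im[...,2]
c=lambda u,v:(190+u/3-1/3,110+v/3-1/3)
pk,a=blob((r-b>50)&(r>120),c(282,345)); rc,a2=blob((r<115)&(abs(r-b)<25),c(297,248)); print(pk,a,rc,a2)
cor=[world("top",c(*p),.045)[:2] for p in [(122,325),(243,65),(475,173),(350,440)]]
for p in cor: print(np.round(p,4))
cen=np.mean(cor,axis=0); ex=(cor[1]-cor[0]+cor[2]-cor[3])/2; ey=(cor[0]-cor[3]+cor[1]-cor[2])/2
print("cen",cen,np.linalg.norm(ex),np.linalg.norm(ey),np.arctan2(ex[1],ex[0]),np.arctan2(-ey[0],ey[1]))
yaw=(np.arctan2(ex[1],ex[0])+np.arctan2(-ey[0],ey[1]))/2
rec=world("top",rc,.042)[:2]; print("recess",rec)
Rm=np.array([[np.cos(yaw),-np.sin(yaw)],[np.sin(yaw),np.cos(yaw)]])
for n,p,z in [("puck",pk,.052),("pivot",c(237,217),.065),("pin",c(261,172),.077),("nut",c(383,287),.059),("vial",c(387,217),.08),("standoff",c(370,139),.075),("post",c(503,282),.075)]:
    w=world("top",p,z)[:2]; print(n,np.round(w,4),"stage",np.round(Rm.T@(w-rec)*1000,1))
o=bot.get_obs(); print(R.from_quat(o["tool_rot"]).as_matrix().round(3).tolist())
E
```

```text
[283.72173913 224.74347826] 230 [288.50724638 192.28623188] 276
[0.478 0.045]
[ 0.6973 -0.0487]
[ 0.6102 -0.2417]
[ 0.3903 -0.1397]
cen [ 0.54396854 -0.09625079] 0.24040792244153214 0.20804992463248878 -0.419089887734724 -0.43343586777128773
recess [ 0.54473655 -0.09540604]
puck [ 0.4642 -0.084 ] stage [-78.1 -22.9]
pivot [ 0.565  -0.0455] stage [-2.2 53.9]
pin [ 0.5995 -0.0634] stage [36.6 51.8]
nut [ 0.5121 -0.1635] stage [ -1.5 -75.4]
vial [ 0.5652 -0.163 ] stage [ 46.5 -53.1]
standoff [ 0.629  -0.1502] stage [ 99.4 -15. ]
post [ 0.5164 -0.2552] stage [  40.3 -157.2]
[[-0.901, 0.433, 0.0], [0.433, 0.901, 0.0], [-0.0, 0.0, -1.0]]
```

Emit:
{"fn": "send_rows", "kwargs": {"motion": "0.4 -41 -39 0 -0.32; 0.4 -41 -39 0 -0.32; 0.4 -41 -39 0 -0.32; 0.4 -41 -39 0 -0.32; 0.4 -41 -39 0 -0.32"}}

```text
clock: 1.3
eef_pos: [0.3037, 0.2205, 0.2315]
tool_rot: [0.063, 0.998, 0.0, 0.0]
ft_force: [1.6, 0.1, 0.3]
grip_width: 0.026
grasp_force: 0.0
```

Emit:
{"fn": "send_rows", "kwargs": {"motion": "0.4 -15.3 -28 0 0; 0.4 -15.3 -28 0 0; 0.4 -15.3 -28 0 0; 0.4 -15.3 -28 0 0; 0.4 -15.3 -28 0 0"}}

```text
clock: 1.8
eef_pos: [0.3948, -0.0128, 0.2318]
tool_rot: [0.064, 0.998, 0.0, 0.001]
ft_force: [1.6, 1.9, -0.5]
grip_width: 0.0256
grasp_force: 0.0
```

```bash
python3 - <<'E'
from h import *
o=bot.get_obs(); print(o["clock"],o["eef_pos"],o["tool_rot"],o["joint_vel"].round(2))
E
```

```text
1.8 [ 0.39483064 -0.01279661  0.23181573] [6.39733278e-02 9.97951312e-01 1.45563532e-04 7.55899416e-04] [-1.21  0.35  0.36 -0.    0.01 -1.21]
```

Emit:
{"fn": "send_rows", "kwargs": {"motion": "0.4 -3 -5.5 4 0; 0.4 -3 -5.5 6 0; 0.4 -3 -5.5 6 0; 0.4 -3 -5.5 6 0"}}

```text
clock: 2.2
eef_pos: [0.4164, -0.0692, 0.171]
tool_rot: [0.065, 0.998, 0.0, -0.001]
ft_force: [-0.4, -0.3, 0.4]
grip_width: 0.0255
grasp_force: 0.0
```

```bash
python3 - <<'E'
from h import *
o=bot.get_obs(); im=vision.camera("wrist"); cv2.imwrite("pics/w1.png",im[:,:,::-1]); np.save("o1.npy",o,allow_pickle=True)
print(o["eef_pos"],o["tool_rot"],o["joint_vel"].round(2))
for p in [(.4642,-.084,.053),(.5447,-.0954,.042),(.5995,-.0634,.077)]: print(pix("wrist",p,o))
E
```

```text
[ 0.41640385 -0.06921511  0.17099643] [ 6.45494609e-02  9.97913829e-01  3.28962352e-04 -1.11784412e-03] [ 0.03 -0.03  0.03  0.    0.    0.  ]
[247.57388745 229.66026327]
[247.50205259 298.36507879]
[287.35290422 366.57140921]
```

View pics/w1.png

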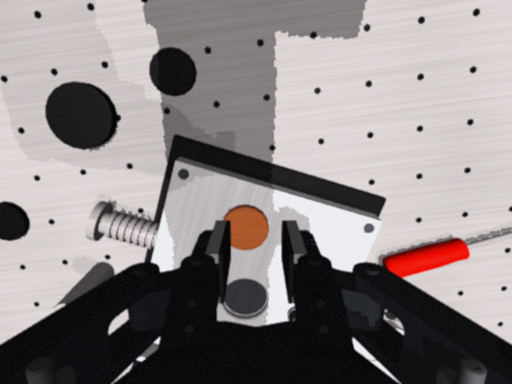

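The wrist picture shows the copper puck at (245,228) and the recess at (246,298). Both are within 2 px of the prediction from the top camera. Now I'll refine both positions.

```bash
python3 - <<'E'
from h import *
o=np.load("o1.npy",allow_pickle=True).item()
im=cv2.imread("pics/w1.png").astype(int); b,g,r=im[...,0],im[...,1],im[...,2]
n,l,s,c=cv2.connectedComponentsWithStats(((r-b>60)&(r<215)).astype(np.uint8)); 
i=min(range(1,n),key=lambda i:np.hypot(*(c[i]-(245,228)))); print(s[i],c[i])
x,y,w,h=s[i][:4]
# ellipse: use extents
pc=world("wrist",(x+w/2-.5,y+h/2-.5),.052,o); print("puck",pc)
for sgn in (-1,1):
  print("puck edge L/R pred", pix("wrist",pc+np.array([0,.022*sgn,0.001]),o))
# recess: rows through visible part
m=(r<110)
for v in range(280,316,4): 
  print(v,[ (int(a)) for a in np.where(m[v,200:300])[0]+200][:60][::8])
# TCP / tips projected
print("tcp",pix("wrist",o["eef_pos"],o))
E
```

```text
[ 224  206   45   44 1433] [246.7508723 227.3935799]
puck [ 0.46231813 -0.08523251  0.052     ]
puck edge L/R pred [222.30249041 230.77944951]
puck edge L/R pred [269.7603311  225.09368557]
280 [200, 208, 216, 224, 240, 248, 287, 295]
284 [200, 208, 216, 224, 233, 241, 249, 257]
288 [200, 208, 216, 224, 232, 240, 248, 256]
292 [200, 208, 216, 224, 232, 240, 248, 256]
296 [200, 208, 216, 224, 232, 240, 248, 256]
300 [200, 208, 216, 224, 232, 240, 248, 256]
304 [200, 208, 216, 230, 238, 246, 254, 262]
308 [200, 208, 216, 235, 243, 251, 259, 295]
312 [200, 208, 216, 237, 245, 253, 291, 299]
tcp [257.55913082 236.51997196]
```

Emit:
{"fn": "send_rows", "kwargs": {"motion": "0.4 -0.3 -0.9 4 0; 0.4 -0.3 -0.9 8 0; 0.4 -0.3 -0.9 11 0; 0.4 -0.3 -0.9 12.4 0; 0.4 -0.3 -0.9 12.4 0"}}

```text
clock: 2.75
eef_pos: [0.4182, -0.077, 0.0469]
tool_rot: [0.063, 0.998, 0.0, -0.001]
ft_force: [-0.5, -0.0, -0.5]
grip_width: 0.026
grasp_force: 0.0
```

Emit:
{"fn": "send_rows", "kwargs": {"motion": "0.4 -1 -0.2 0 0; 0.4 -2.5 -0.2 0 0; 0.4 -4 -0.2 0 0; 0.4 -5.5 -0.2 0 0; 0.4 -6.5 -0.2 0 0"}}

```text
clock: 3.25
eef_pos: [0.4866, -0.0889, 0.0496]
tool_rot: [0.063, 0.998, -0.0, 0.003]
ft_force: [-1.1, -0.2, 1.4]
grip_width: 0.0257
grasp_force: 0.7
```

```bash
cat > look.py <<'E'
import sys
from h import *
o=bot.get_obs(); n=sys.argv[1]
w=vision.camera("wrist"); t=vision.camera("top")
cv2.imwrite(f"pics/{n}w.png",w[:,:,::-1]); cv2.imwrite(f"pics/{n}t.png",t[:,:,::-1])
print(o["eef_pos"].round(4),o["ft_force"].round(1))
A=cv2.resize(t[150:260,210:350,::-1],None,fx=3.6,fy=3.6,interpolation=cv2.INTER_CUBIC)[:384]; cv2.imwrite(f"pics/{n}.png",np.hstack([w[100:350,120:400,::-1],cv2.resize(A,(400,250))]))
for nm,cam,im in(("w","wrist",w),("t","top",t)):
    im=im.astype(int); m=((im[...,0]-im[...,2]>50)).astype(np.uint8)
    nn,l,s,c=cv2.connectedComponentsWithStats(m)
    for i in range(1,nn):
        if s[i,4]>25:
            p=world(cam,(s[i,0]+s[i,2]/2-.5,s[i,1]+s[i,3]/2-.5),.052,o)
            if .4<p[0]<.6 and -.15<p[1]<-.03: print(cam,s[i],p.round(4))
E
python3 look.py a
```

```text
[ 0.4866 -0.0889  0.0496] [-1.1 -0.2  1.4]
wrist [ 222  248   68   73 3908] [ 0.5122 -0.0932  0.052 ]
```

Emit:
{"fn": "send_rows", "kwargs": {"motion": "0.4 -0.8 0.1 0.1 0; 0.4 -1.6 0.1 0.1 0; 0.4 -2.4 0.1 0.1 0; 0.4 -2.9 0.1 0.1 0; 0.4 -2.9 0.1 0.1 0"}}

```text
clock: 3.85
eef_pos: [0.5135, -0.0916, 0.0464]
tool_rot: [0.064, 0.998, -0.0, 0.001]
ft_force: [-0.0, 0.1, -0.9]
grip_width: 0.0255
grasp_force: 0.0
```

```bash
python3 look.py b
```

```text
[ 0.5135 -0.0916  0.0464] [-0.   0.1 -0.9]
wrist [ 223  253   69   67 3552] [ 0.5382 -0.0951  0.052 ]
```

View pics/b.png

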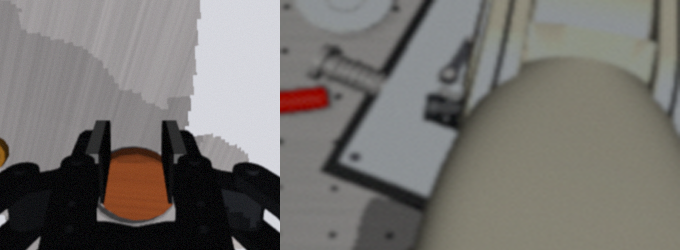

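The puck sits between the fingers. A dark crescent shows on its rear side, so it's at or in the recess. I'll push 3 mm more, back off upward and look.

Emit:
{"fn": "send_rows", "kwargs": {"motion": "0.4 -0.3 0 0 0; 0.4 -0.4 0 0 0; 0.4 1 0 0 0; 0.4 2 0 -3 0; 0.4 3 0 -7 0"}}

```text
clock: 4.45
eef_pos: [0.4798, -0.0871, 0.115]
tool_rot: [0.064, 0.998, 0.0, -0.003]
ft_force: [0.7, -0.8, 1.0]
grip_width: 0.0254
grasp_force: 0.0
```

Emit:
{"fn": "send_rows", "kwargs": {"motion": "0.4 2 0 -1 0; 0.4 2 0 -1 0; 0.4 2 0 -1 0"}}

```text
clock: 4.75
eef_pos: [0.4627, -0.0851, 0.1265]
tool_rot: [0.064, 0.998, -0.0, 0.001]
ft_force: [-0.2, -0.2, -0.5]
grip_width: 0.0258
grasp_force: 0.0
```

```bash
python3 look.py c
```

```text
[ 0.4627 -0.0851  0.1265] [-0.2 -0.2 -0.5]
wrist [ 230  259   53   47 1923] [ 0.5379 -0.0955  0.052 ]
```

View pics/cw.png

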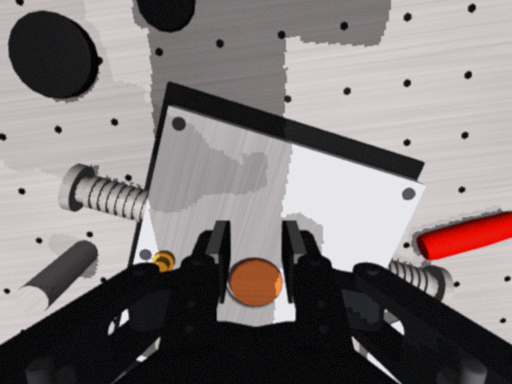

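The puck is inside the dark ring at (256,282), so it appears seated. I'll close the fingers and move to hover beyond the clip pin, turned so that tool x bisects the pin's arc. There I'll look again at both the puck and the pin.

Emit:
{"fn": "send_rows", "kwargs": {"motion": "1 -4 1.2 -2 -0.13; 1 -8 2.5 -2 -0.27; 1 -12 3.8 -2 -0.4; 1 -15.5 4.9 -2 -0.49; 1 -15.5 4.9 -2 -0.49"}}

```text
clock: 5.35
eef_pos: [0.6263, -0.055, 0.1429]
tool_rot: [-0.182, 0.983, 0.0, -0.0]
ft_force: [-0.5, 0.1, 0.0]
grip_width: 0.0001
grasp_force: 0.0
```

Emit:
{"fn": "send_rows", "kwargs": {"motion": "1 0 0 0 0; 1 0 0 0 0; 1 0 0 0 0"}}

```text
clock: 5.65
eef_pos: [0.6213, -0.0565, 0.1463]
tool_rot: [-0.18, 0.984, 0.0, -0.001]
ft_force: [0.6, -0.0, -0.2]
grip_width: 0.0002
grasp_force: 0.0
```

```bash
python3 look.py d; python3 - <<'E'
from h import *
o=bot.get_obs(); print(o["tool_rot"].round(3),o["joint_pos"].round(2))
for p in [(.5447,-.0954,.047),(.5672,-.0453,.065),(.5995,-.0634,.077)]: print(pix("wrist",p,o).round(1))
E
```

```text
[ 0.6213 -0.0565  0.1463] [ 0.6 -0.  -0.2]
wrist [ 215   40   58   61 2783] [ 0.5429 -0.0966  0.052 ]
[-0.18   0.984 -0.     0.   ] [-0.09  0.53  0.21  1.25 -0.   -0.45]
[244.8  72.9]
[298.3 127.8]
[259.1 163.6]
```

View pics/dw.png

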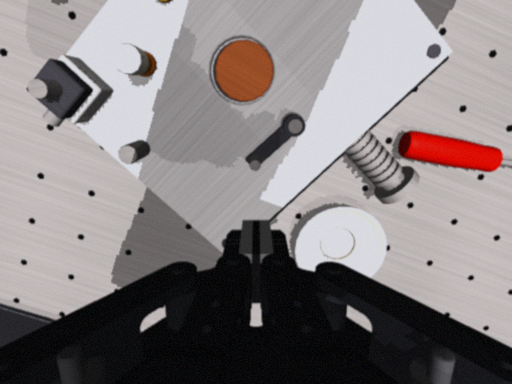

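The puck lies concentric in the recess ring at (242,70), so it's seated. The clip hub is at (296,124) and the pin at about (254,164), just ahead of the fingertips. Next I descend and push the pin along its arc.

Emit:
{"fn": "send_rows", "kwargs": {"motion": "1 0 0 3 0; 1 0 0 6 0; 1 0 0 8 0; 1 0 0 8 0; 1 0.4 0 8 0"}}

```text
clock: 6.25
eef_pos: [0.6188, -0.0577, 0.0671]
tool_rot: [-0.18, 0.984, -0.0, 0.0]
ft_force: [-0.2, -0.3, 0.0]
grip_width: -0.0001
grasp_force: 0.0
```

Emit:
{"fn": "send_rows", "kwargs": {"motion": "1 0.4 0 0 0; 1 1.3 -0.5 0 0; 1 2.4 -0.8 0 0; 1 3.6 -0.8 0 0; 1 4.3 -0.6 0 0"}}

```text
clock: 6.75
eef_pos: [0.581, -0.0798, 0.068]
tool_rot: [-0.179, 0.984, -0.001, 0.002]
ft_force: [1.9, -1.1, 0.6]
grip_width: 0.0003
grasp_force: 0.8
```

```bash
python3 look.py e; python3 - <<'E'
import cv2
im=cv2.imread("pics/ew.png"); cv2.imwrite("pics/e2.png",im[:260])
E
```

```text
[ 0.581  -0.0798  0.068 ] [ 1.9 -1.1  0.6]
wrist [ 214  108   80   80 4971] [ 0.5412 -0.097   0.052 ]
```

View pics/e2.png

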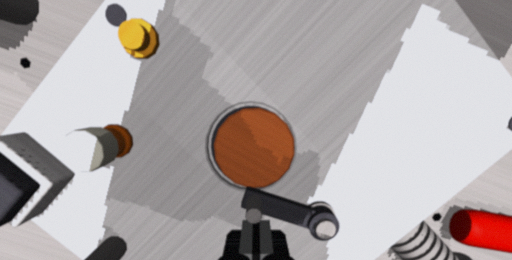

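The pin at (254,215) is being pushed. The bar is level, about to cross the seated puck at (252,147). I'll continue to the stop.

Emit:
{"fn": "send_rows", "kwargs": {"motion": "1 0.5 0.25 0 0; 1 0.9 0.5 0 0; 1 1.25 0.75 0 0; 1 1.35 0.8 0 0"}}

```text
clock: 7.25
eef_pos: [0.5647, -0.0752, 0.0664]
tool_rot: [-0.18, 0.984, 0.0, -0.0]
ft_force: [0.6, 0.6, 0.7]
grip_width: -0.0001
grasp_force: 0.8
```

Emit:
{"fn": "send_rows", "kwargs": {"motion": "1 0.15 0.15 0 0; 1 0.25 0.25 0 0; 1 0.25 0.25 0 0"}}

```text
clock: 7.55
eef_pos: [0.5628, -0.0744, 0.0666]
tool_rot: [-0.18, 0.984, -0.0, 0.001]
ft_force: [4.3, -1.8, -0.4]
grip_width: 0.0001
grasp_force: 1.7
```

```bash
python3 look.py f; python3 - <<'E'
import cv2
im=cv2.imread("pics/fw.png"); cv2.imwrite("pics/f2.png",im[:280])
E
```

```text
[ 0.5628 -0.0744  0.0666] [ 4.3 -1.8 -0.4]
wrist [ 194  137   78   77 4253] [ 0.5404 -0.097   0.052 ]
```

View pics/f2.png

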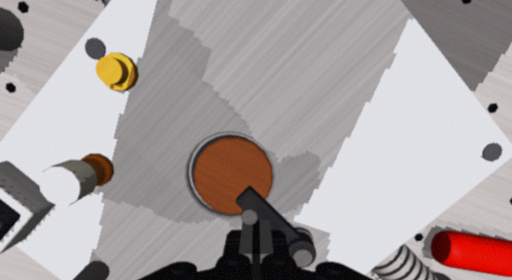

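The bar now lies over the puck and points from the hub (302,258) toward its centre (231,174). The force is rising, so I'll press a little more to confirm the stop.

Emit:
{"fn": "send_rows", "kwargs": {"motion": "1 0.2 0.2 0 0; 1 0.3 0.3 0 0; 1 0.3 0.3 0 0; 1 0.3 0.3 0 0"}}

```text
clock: 8.05
eef_pos: [0.5619, -0.0733, 0.0672]
tool_rot: [-0.18, 0.984, -0.001, 0.004]
ft_force: [10.2, -1.6, -3.7]
grip_width: -0.0002
grasp_force: 4.4
```

The force reached 10 N with almost no motion, so the clip is at its stop. I'll retreat and take a final look.

Emit:
{"fn": "send_rows", "kwargs": {"motion": "1 -0.8 -0.6 0 0; 1 -2 -0.8 0 0; 1 -2.5 -0.8 -4 0; 1 -2.5 -0.8 -8 0; 1 -2.5 -0.8 -12 0"}}

```text
clock: 8.55
eef_pos: [0.5824, -0.0708, 0.1863]
tool_rot: [-0.18, 0.984, 0.001, -0.003]
ft_force: [0.3, -0.5, -0.4]
grip_width: -0.0001
grasp_force: 0.0
```

Emit:
{"fn": "send_rows", "kwargs": {"motion": "1 0 5 0 0; 1 0 10 0 0; 1 0 15 0 0; 1 0 20 0 0; 1 0 20 0 0"}}

```text
clock: 9.05
eef_pos: [0.5095, 0.1206, 0.1857]
tool_rot: [-0.184, 0.983, 0.001, -0.002]
ft_force: [-0.1, -0.5, -0.0]
grip_width: 0.0002
grasp_force: 0.0
```

Emit:
{"fn": "send_rows", "kwargs": {"motion": "1 0 4 0 0; 1 0 4 0 0; 1 0 4 0 0; 1 0 4 0 0"}}

```text
clock: 9.45
eef_pos: [0.499, 0.1522, 0.1859]
tool_rot: [-0.18, 0.984, -0.0, -0.001]
ft_force: [0.6, -0.3, 0.1]
grip_width: 0.0
grasp_force: 0.0
```

```bash
python3 - <<'E'
from h import *
t=vision.camera("top")[:,:,::-1]; s=vision.camera("scene")[:,:,::-1]
z=lambda i:cv2.resize(i,(400,400),interpolation=cv2.INTER_CUBIC)
cv2.imwrite("pics/g.png",np.hstack([z(t[130:260,220:350]),z(s[170:300,160:290])]))
print(bot.get_obs()["eef_pos"])
E
```

```text
[0.49937482 0.15209531 0.18612129]
```

View pics/g.png

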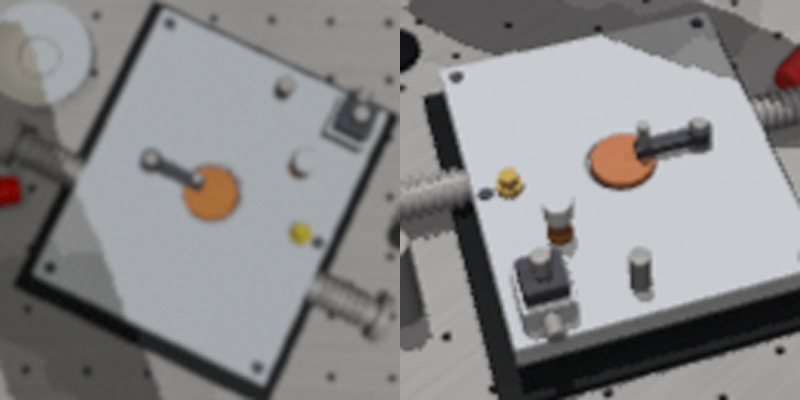

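The top view shows the puck at (211,192) filling the recess, with the clip bar running from the hub (152,159) over its near edge. The bystanders haven't moved, so I'm handing in.

```bash
python3 -c "
from workcell import workorder
print(workorder.job_done())"
```

```text
the job is handed in; nothing more can be done
None
```

The copper puck lies in the recess with the clip's bar over it at its stop, the bystanders look unmoved in the last pictures, and I handed the job in at about 9.5 s on the robot's clock; no verdict was returned.

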